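Check an order carrier in at the issue rail

TASK

Pick up the order carrier standing on the counter, hook it over the rail on the bare stretch between the plain end post and the white band, and slide it along the rail, still hooked, to the station at the other end. Press it against the sprung plunger until it meets the two hard stop lugs, firmly but without ramming them, and finish while still gripping it and holding it there against the spring. Leave the stock bin, the carton and the coupling alone.

Things in the scene. Friction and masses are not known exactly. Their poses are not given: they have to be found in the camera images.
- carrier: loose order carrier, 232 mm tall, about 0.35 kg, standing upright on its square blue tray (64 x 64 x 32 mm, a brass tee fixed in it); origin at the centre of its underside, z up. A flat steel stem, 24 mm wide along y, rises from the tray at x = -16 to -11 mm to a C-shaped hook (see hook); on top is a grey square grip block, 24 x 24 mm, z = 152 to 232 mm
- hook (a point): the hook's pocket, 140 mm above the underside on the centre line: the bar's axis lies here when hung. Flat bridge over it, z = 146 to 152 mm, x = -16 to 16; lip hanging from the bridge at x = 11 to 16, z = 130 to 146; stem at x = -16 to -11. Pocket 22 mm wide. To hook on, come with the lip (carrier +x) leading, lip above the bar, tray below it, then lower
- grip (a point): point on the carrier's centre line 210 mm above its underside, in the upper part of the grip block (22 mm below its top): a good place to grip
- issue_rail: fixed rail stand; origin on the counter under the bar's middle, z up, y along the bar towards the station. Round bar 12 mm in diameter, axis 170 mm up, between posts 24 x 16 mm at y = -175 (plain end, 182 mm tall) and +175 mm, feet 100 x 50 x 10 mm. The hook comes over the bar from the -x side (the robot's), carrier x along rail x; hung, the carrier's underside is 30 mm above the counter
- rail_band (a point): middle of the white band, 16 mm wide, round the middle of the bar (rail y = 0), on the bar's axis. The carrier is hooked on with its middle between about rail y = -130 mm and this band, and slides freely past it
- stop: hard stop: two steel lugs 6 mm wide (x), 18 mm high, at x = +-12.5 mm either side of the plunger, standing 12 mm out of the station housing (grey block 50 mm wide, rail y = 108 to 184, z = 183 to 207 mm). Origin midway between their front faces, rail y = 96 mm, 195 mm up, axes as the rail's. They meet the grip block's low part when the carrier's middle is 12 mm short of here (rail y = 84)
- plunger_tip (a point): front end of the sprung plunger, a steel pin 11 mm in diameter between the stop lugs, 195 mm above the counter, pointing along the rail's -y; at rest it stands 18 mm in front of the stop faces
- plunger (a joint): how far the plunger is pushed in, m: 0 at rest, 0.018 when the carrier meets the stop lugs; spring force about 3 N at the start and 8.4 N at the stop (300 N/m)
- stock_bin: bystander: open blue stock bin 140 x 100 x 75 mm with brass fittings, origin at the centre of its underside
- carton: bystander: closed cardboard carton 80 x 60 x 35 mm, origin at the centre of its underside
- coupling: bystander: upright copper pipe coupling 34 mm in diameter, 36 mm tall, origin at the centre of its underside

How it is judged:
By the outcome, as a careful person would: the job done as asked, in the order asked, and still so for the second after the job is handed in, while the arm keeps its last pose, push and grip.
It also fails if it takes over 45 s, if anything falls off the work surface, if the arm or the gripper's body presses on something with over 40 N, if the wrist force passes 120 N, or if a joint passes its speed limit or range.

ROBOT

A 6-joint arm with a two-finger parallel gripper is mounted at the origin on the work surface. World frame = base frame: x ahead of the robot, y to its left, z up, the work surface at z = 0. Lengths are in m, angles in degrees, forces in N, time in s.
With the tool pointing down it reaches from about 0.325 to 0.75 m from the base axis. Payload 7.6 kg.
Tool frame: the origin (TCP) lies between the finger pads; the fingertips stand 11 mm ahead of it and the grasp point (between the pads) lies 8 mm behind it; z points along the fingers, y is the line along which they close (so a half turn about z gives the same grasp; the last joint's range is limited). The gripper opens to 85 mm and grips with 20 to 120 N. Pads are 22 mm wide; open, the fingers measure 114 mm over their backs; the gripper's body (76 mm by 85 mm) begins 54 mm behind the grasp point. The pads swing forward as they close: fully open they stand 13 mm farther back than shut.
Start: joints at [-76.106, 2.991, 80.254, -0, 96.75, -4.028], TCP at [0.162, -0.5, 0.219] pointing down, gripper open.
Joint ranges: [-166.34, 166.34], [-52.06, 124.39], [6.96, 135.62], [-60.46, 240.46], [14.63, 156.25], [-167.68, 167.68]. Speed limits (degrees/s): [147.25, 147.25, 172.46, 180, 180, 180].

INTERFACE

Orientations are given as a 3x3 rotation matrix whose columns are the frame's x, y, z axes.
In Python, from station import r, vision, spotter gives the robot as it stands.
- The arm moves only by the tool servo_tool, never from a script. Its argument "deltas" is a list of rows, each an object of numbers: "dx", "dy", "dz": the shift along the tool's x, y, z in m; "rx", "ry", "rz": the turn, a rotation vector about the tool's x, y, z in degrees; "grip": the opening, from -1 (shut) to 1 (fully open). In form: [{"dx": .., "dy": .., "dz": .., "rx": .., "ry": .., "rz": .., "grip": ..}, ...]. A call has exactly 10 rows; each row is the pose to reach, as a shift and turn from the pose commanded when the call began, along the tool's axes at that moment; what a row does not reach only later rows make up. A row lasts 1/8 s, in which the tool goes at most 62.5 mm and 10.7 degrees, less where a joint would pass 70% of its speed; a pose out of reach is approached as far as the arm can. A call with a gripper value outside its range is refused whole. The fingers move at their own pace and stop on an object; "newtons" is the grip in N (left out, the last holds). Time passes only in rows, so rows that repeat a pose let the fingers close, or fill a call up. It gives the time, the measured TCP pose, the force, the opening and the grip force at its end, in the units of the state.
- r.state(): the state, without advancing time (a new reading comes with each control period).
- vision.camera(name): name is "scene" or "top" or "wrist"; returns (picture, depth): 420x560x3 uint8, red, green, blue; 420x560 float32, m along the optical axis (not along the pixel's ray), 0 where there is no reading.
- vision.calibration(name): a dict with "K" (3x3 intrinsics, pixels), "T" (4x4, takes a point from camera to world coordinates); the wrist camera has in their place "hand_eye" (4x4, takes a point from camera to tool coordinates, whose origin is the TCP and whose axes are the flange's). Camera axes: x right, y up, looking along -z (the intrinsics and any distortion apply to the point x, -y, -z); pixel columns grow to the right and rows downward; lengths in m; the calibration is good to about 2 mm. The wrist camera is an equidistant fisheye: a pixel r from the principal point sees the ray r / f radians off the axis. A picture is of the moment at which its call begins: read the wrist's pose just before it. calibration takes no time and is no camera call.
- r.finish_job(): hands the job in; it is judged then, once.
Trained networks look in the newest picture that a camera, given by its name, has taken for a name from the list of things; names that differ only in an ending like _2 or _b are one class to them, and where a whole thing is asked for, a point or a joint stands for the part that bears it (a point fixed in the world has none). Each returns a list of dicts, best first, with "conf" (0 to 1); they miss things now and then, are a little off and sometimes report something else, mostly with a low value. They report only what shows in the picture. A call takes as long as a camera call.
- spotter.search_frame(thing, camera): "bbox" ([left, top, right, bottom] as shares, 0 to 1, of the picture: columns of its width, rows of its height, round what is visible of it).
The state is a dict: "t": time; "joints": joint angles; "joint_vel": joint speeds; "tau": joint torques, N m; "ee_pos": TCP position; "orientation": TCP orientation; "ft_force": force on the tool from outside, world axes, zero at the start; "torque": the same for the moment, N m; "grip_width": finger opening in m; "finger_force": force on a finger pad.
Only numpy, scipy, OpenCV 4.12 (cv2) and the standard library are available. Lean on these libraries where they do the work, as an engineer would, in place of code of your own. Each camera call takes 0.05 s, during which the arm holds its last target. There are 200 camera calls.

## Working session

There is one attempt and no reset: what is moved stays moved. The work goes in short steps, Python scripts to look and compute and a tool call to move; the robot and the scene stay as the last step left them, time stands still between calls to the robot, and variables do not carry over. Pictures are saved under pics/ and viewed, at most 10 in all, crops included, and the job is handed in when it is done.

Besides the shell and the picture viewer there is one more tool, called as name([rows], argument=value, ...), one row to a line, values as JSON. servo_tool: Moves the arm, as the interface text tells. Its arguments: {"type":"object","properties":{"deltas":{"type":"array","items":{"type":"object","properties":{"dx":{"type":"number"},"dy":{"type":"number"},"dz":{"type":"number"},"rx":{"type":"number"},"ry":{"type":"number"},"rz":{"type":"number"},"grip":{"type":"number"}}}},"newtons":{"type":"number"}},"required":["deltas"]}

```bash
mkdir -p pics; ls; cat > h.py <<'E'
import numpy as np, cv2
from station import r, vision, spotter
def snap(n,f):
    p,d=vision.camera(n); cv2.imwrite(f'pics/{f}.png',p[:,:,::-1]); np.save(f'pics/{f}.npy',d); return p,d
def world(n,d):
    c=vision.calibration(n);K=np.array(c['K']);T=np.array(c['T'])
    v,u=np.mgrid[:d.shape[0],:d.shape[1]]
    P=np.stack([(u-K[0,2])/K[0,0]*d,-(v-K[1,2])/K[1,1]*d,-d],-1)
    return P@T[:3,:3].T+T[:3,3]
E
python3 - <<'E'
from h import *
np.set_printoptions(precision=3,suppress=True)
for n in ('scene','top'):
    p,d=snap(n,n+'1'); c=vision.calibration(n); print(c)
    for t in ('carrier','grip','issue_rail','rail_band','stop','plunger_tip','stock_bin','carton','coupling'):
        for b in spotter.search_frame(t,n)[:2]:
            x=np.array(b['bbox'])*[560,420,560,420]; W=world(n,d); print(n,t,round(b['conf'],2),x.round(),W[int((x[1]+x[3])/2),int((x[0]+x[2])/2)])
print(r.state())
E
```

```text
pics
{'K': array([[471.492,   0.   , 278.14 ],
       [  0.   , 471.492, 207.342],
       [  0.   ,   0.   ,   1.   ]]), 'T': array([[-0.66 , -0.468,  0.587,  1.218],
       [ 0.751, -0.43 ,  0.502,  0.582],
       [ 0.017,  0.772,  0.635,  0.89 ],
       [ 0.   ,  0.   ,  0.   ,  1.   ]])}
scene carrier 0.97 [205. 128. 235. 203.] [ 0.461 -0.292  0.105]
scene grip 0.56 [208. 126. 235. 202.] [ 0.458 -0.291  0.107]
scene grip 0.47 [229. 201. 381. 354.] [0.558 0.113 0.001]
scene issue_rail 0.79 [233. 200. 384. 348.] [0.547 0.113 0.003]
scene rail_band 0.9 [232. 200. 379. 349.] [0.551 0.107 0.002]
scene stop 0.49 [334. 245. 346. 259.] [0.605 0.23  0.202]
scene plunger_tip 0.63 [330. 246. 339. 254.] [0.605 0.214 0.201]
scene plunger_tip 0.32 [229. 200. 384. 348.] [0.547 0.107 0.002]
scene stock_bin 0.83 [118. 196. 179. 245.] [ 0.707 -0.325  0.029]
scene carton 0.6 [317. 213. 354. 246.] [0.394 0.083 0.036]
scene coupling 0.48 [386. 257. 400. 276.] [0.405 0.27  0.033]
{'K': array([[422.025,   0.   , 282.363],
       [  0.   , 422.025, 205.39 ],
       [  0.   ,   0.   ,   1.   ]]), 'T': arr
[... 658 characters left out ...]
k_bin 0.78 [375. 104. 427. 172.] [ 0.712 -0.326  0.031]
top carton 0.73 [234. 249. 260. 284.] [0.374 0.074 0.035]
top coupling 0.57 [165. 250. 182. 264.] [0.395 0.262 0.041]
{'t': 1.0, 'joints': array([-76.106,   2.989,  80.255,  -0.002,  96.75 ,  -4.028]), 'joint_vel': array([ 0.043,  0.067, -0.018,  0.05 , -0.01 ,  0.048]), 'tau': array([  0.   , -38.153, -36.032,  -0.   ,   0.   ,  -0.   ]), 'ee_pos': array([ 0.162, -0.5  ,  0.219]), 'orientation': array([[ 0.951,  0.308, -0.   ],
       [ 0.308, -0.951, -0.   ],
       [-0.   ,  0.   , -1.   ]]), 'ft_force': array([-0.02 , -0.353, -0.557]), 'torque': array([ 0.053,  0.033, -0.015]), 'finger_force': 0.0, 'grip_width': 0.08541539415544505}
```

```bash
python3 - <<'E'
import cv2,numpy as np
a=cv2.imread('pics/scene1.png');b=cv2.imread('pics/top1.png')
A=cv2.resize(a[115:360,110:410],None,fx=2.6,fy=2.4);B=cv2.resize(b[95:300,120:430],None,fx=2.5,fy=2.9)
cv2.imwrite('pics/a.png',A);cv2.imwrite('pics/b.png',B)
from h import world
np.set_printoptions(precision=4,suppress=True)
def rect(P): 
    (c,s,an)=cv2.minAreaRect(P[:,:2].astype(np.float32)); return np.array(c),np.array(s),an,P[:,2].mean(),len(P)
for n in('scene','top'):
    W=world(n,np.load(f'pics/{n}1.npy')).reshape(-1,3)
    near=(abs(W[:,0]-.46)<.08)&(abs(W[:,1]+.29)<.08)
    print(n,'table z',np.median(W[abs(W[:,2])<.01,2]))
    for lo,hi in((.222,.24),(.13,.22),(.02,.045)):
        m=near&(W[:,2]>lo)&(W[:,2]<hi)
        if m.sum()>4: print('car',lo,rect(W[m]))
    nr=(W[:,0]>.5)&(W[:,0]<.7)&(W[:,1]>-.12)&(W[:,1]<.4)
    for lo,hi in((.205,.22),(.196,.21),(.165,.18),(.005,.014)):
        m=nr&(W[:,2]>lo)&(W[:,2]<hi)
        if m.sum()>4: print('rail',lo,rect(W[m]), W[m].min(0),W[m].max(0))
    m=nr&(W[:,2]>.165)&(W[:,2]<.18)
    l=cv2.fitLine(W[m][:,:2].astype(np.float32),cv2.DIST_HUBER,0,.001,.001).ravel();print('line',l,np.degrees(np.arctan2(-l[0],l[1])))
E
```

```text
scene table z 0.0017717803974708346
car 0.222 (array([ 0.4709, -0.2874]), array([0.0285, 0.0258]), 85.05103302001953, np.float64(0.23047554775930473), 82)
car 0.13 (array([ 0.4714, -0.2873]), array([0.0302, 0.0336]), 84.67841339111328, np.float64(0.1755090675597716), 309)
car 0.02 (array([ 0.4708, -0.2869]), array([0.0698, 0.0693]), 88.02400207519531, np.float64(0.030268926867861222), 341)
rail 0.205 (array([0.6032, 0.2704]), array([0.052 , 0.0877]), 0.006952731404453516, np.float64(0.2082505419270212), 718) [0.5772 0.2266 0.205 ] [0.6292 0.3142 0.2127]
rail 0.196 (array([0.6033, 0.2615]), array([0.0525, 0.1064]), 0.7738211750984192, np.float64(0.20619645380322846), 856) [0.5772 0.2083 0.196 ] [0.6297 0.3149 0.21  ]
rail 0.165 (array([0.6047, 0.1304]), array([0.0258, 0.3675]), 0.2150495946407318, np.float64(0.17470867744349466), 627) [ 0.5911 -0.0533  0.1651] [0.6182 0.3141 0.18  ]
rail 0.005 (array([0.5997, 0.1406]), array([0.5161, 0.1978]), 89.8221206665039, np.float64(0.00988593755637162), 1306) [ 0.5005 -0.1177  0.005 ] [0.6991 0.3989 0.014 ]
line [ 0.008  -1.      0.6067  0.1009
[... 426 characters left out ...]
.6027, 0.2723]), array([0.0495, 0.0834]), 0.5135717988014221, np.float64(0.20786312643930507), 752) [0.578  0.2305 0.205 ] [0.6277 0.3138 0.2139]
rail 0.196 (array([0.6031, 0.2617]), array([0.0494, 0.1061]), 0.827211320400238, np.float64(0.20659456284632466), 844) [0.578  0.2086 0.1961] [0.628  0.3145 0.21  ]
rail 0.165 (array([0.6043, 0.0943]), array([0.2855, 0.0165]), 89.11045837402344, np.float64(0.17564513201630463), 561) [ 0.594  -0.0485  0.1708] [0.6106 0.2371 0.18  ]
rail 0.005 (array([0.6008, 0.1383]), array([0.1974, 0.5139]), 0.11327182501554489, np.float64(0.009235995247361123), 1042) [ 0.5018 -0.1188  0.005 ] [0.6994 0.3954 0.014 ]
line [ 0.0117 -0.9999  0.6041  0.0901] -179.33017
```

View pics/a.png

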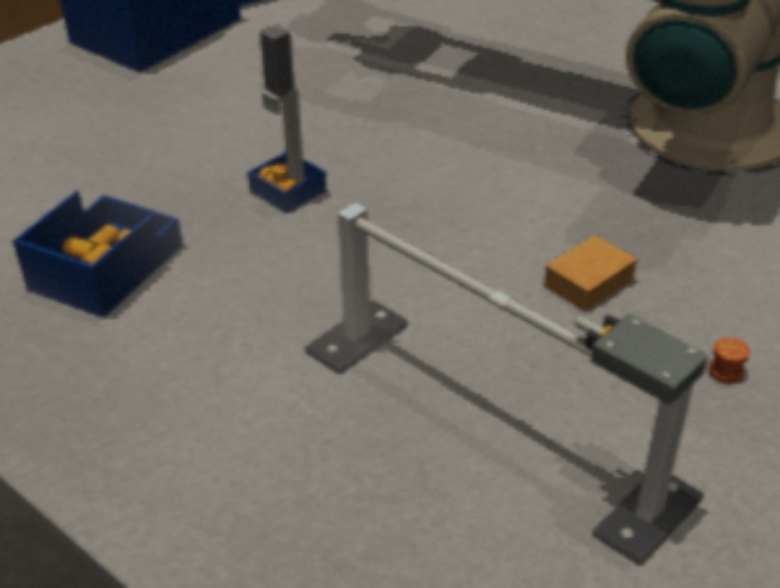

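View pics/b.png

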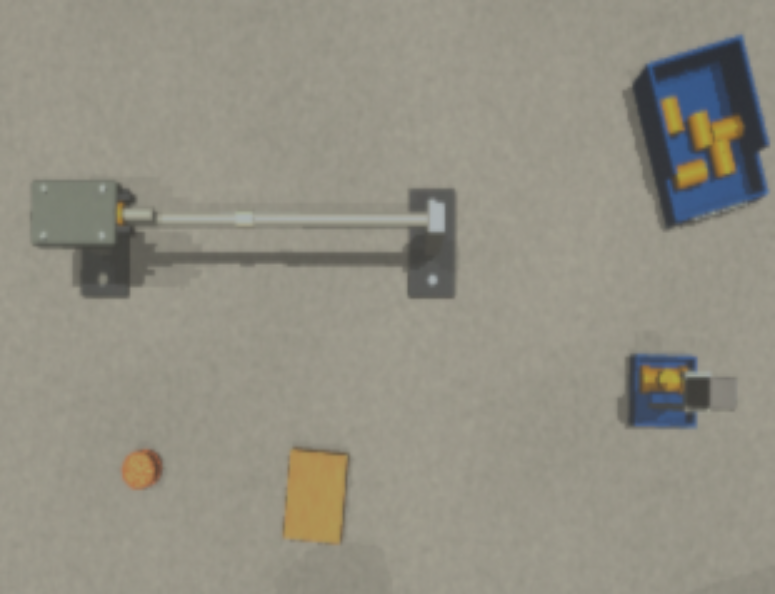

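The scene view shows the carrier at crop pixel (288,120), with its lip on the +x side. The bar runs along y, with the end post near (352,215), the band at (500,297) and the station at (650,350). The top view agrees: the tee is on the +x side of the tray, so carrier yaw is about -2° and rail yaw about +0.6°.

Working estimates: carrier at (0.4715, -0.2875), rail origin near (0.604, 0.128).

servo_tool([
  {"dz": -0.05, "grip": 1},
  {"dz": -0.09, "grip": 1},
  {"dx": 0.05, "dy": -0.015, "dz": -0.09, "rz": 3, "grip": 1},
  {"dx": 0.1, "dy": -0.03, "dz": -0.09, "rz": 6, "grip": 1},
  {"dx": 0.15, "dy": -0.045, "dz": -0.09, "rz": 9, "grip": 1},
  {"dx": 0.2, "dy": -0.06, "dz": -0.09, "rz": 12, "grip": 1},
  {"dx": 0.25, "dy": -0.075, "dz": -0.09, "rz": 15, "grip": 1},
  {"dx": 0.3, "dy": -0.09, "dz": -0.09, "rz": 18, "grip": 1},
  {"dx": 0.36, "dy": -0.107, "dz": -0.09, "rz": 20, "grip": 1},
  {"dx": 0.36, "dy": -0.107, "dz": -0.09, "rz": 20, "grip": 1},
], newtons=60)

```text
validation failed for argument at $.de...
```

servo_tool([
  {"dx": 0, "dy": 0, "dz": -0.05, "rx": 0, "ry": 0, "rz": 0, "grip": 1},
  {"dx": 0, "dy": 0, "dz": -0.09, "rx": 0, "ry": 0, "rz": 0, "grip": 1},
  {"dx": 0.05, "dy": -0.015, "dz": -0.09, "rx": 0, "ry": 0, "rz": 3, "grip": 1},
  {"dx": 0.1, "dy": -0.03, "dz": -0.09, "rx": 0, "ry": 0, "rz": 6, "grip": 1},
  {"dx": 0.15, "dy": -0.045, "dz": -0.09, "rx": 0, "ry": 0, "rz": 9, "grip": 1},
  {"dx": 0.2, "dy": -0.06, "dz": -0.09, "rx": 0, "ry": 0, "rz": 12, "grip": 1},
  {"dx": 0.25, "dy": -0.075, "dz": -0.09, "rx": 0, "ry": 0, "rz": 15, "grip": 1},
  {"dx": 0.3, "dy": -0.09, "dz": -0.09, "rx": 0, "ry": 0, "rz": 18, "grip": 1},
  {"dx": 0.36, "dy": -0.107, "dz": -0.09, "rx": 0, "ry": 0, "rz": 20, "grip": 1},
  {"dx": 0.36, "dy": -0.107, "dz": -0.09, "rx": 0, "ry": 0, "rz": 20, "grip": 1},
], newtons=60)

```text
t: 2.25
ee_pos: [0.4736, -0.2843, 0.3081]
orientation: [[1.0, -0.031, -0.001], [-0.031, -1.0, 0.001], [-0.001, -0.001, -1.0]]
ft_force: [-0.4, -1.1, -0.7]
grip_width: 0.0857
finger_force: 0.0
```

servo_tool([
  {"dx": 0, "dy": 0, "dz": 0.03, "rx": 0, "ry": 0, "rz": 0, "grip": 1},
  {"dx": 0, "dy": 0, "dz": 0.06, "rx": 0, "ry": 0, "rz": 0, "grip": 1},
  {"dx": 0, "dy": 0, "dz": 0.085, "rx": 0, "ry": 0, "rz": 0, "grip": 1},
  {"dx": 0, "dy": 0, "dz": 0.107, "rx": 0, "ry": 0, "rz": 0, "grip": 1},
  {"dx": 0, "dy": 0, "dz": 0.107, "rx": 0, "ry": 0, "rz": 0, "grip": 1},
  {"dx": 0, "dy": 0, "dz": 0.107, "rx": 0, "ry": 0, "rz": 0, "grip": 0},
  {"dx": 0, "dy": 0, "dz": 0.107, "rx": 0, "ry": 0, "rz": 0, "grip": -0.3},
  {"dx": 0, "dy": 0, "dz": 0.107, "rx": 0, "ry": 0, "rz": 0, "grip": -1},
  {"dx": 0, "dy": 0, "dz": 0.107, "rx": 0, "ry": 0, "rz": 0, "grip": -1},
  {"dx": 0, "dy": 0, "dz": 0.107, "rx": 0, "ry": 0, "rz": 0, "grip": -1},
], newtons=60)

```text
t: 3.5
ee_pos: [0.4715, -0.2873, 0.2028]
orientation: [[0.999, -0.036, 0.002], [-0.036, -0.999, -0.001], [0.002, 0.001, -1.0]]
ft_force: [0.9, -1.7, 3.6]
grip_width: 0.0225
finger_force: 60.3
```

servo_tool([
  {"dx": 0, "dy": 0, "dz": -0.02, "rx": 0, "ry": 0, "rz": 0, "grip": -1},
  {"dx": 0, "dy": 0, "dz": -0.045, "rx": 0, "ry": 0, "rz": 0, "grip": -1},
  {"dx": 0.005, "dy": -0.03, "dz": -0.063, "rx": 0, "ry": 0, "rz": 0, "grip": -1},
  {"dx": 0.01, "dy": -0.08, "dz": -0.063, "rx": 0, "ry": 0, "rz": -0.5, "grip": -1},
  {"dx": 0.018, "dy": -0.135, "dz": -0.063, "rx": 0, "ry": 0, "rz": -1, "grip": -1},
  {"dx": 0.026, "dy": -0.19, "dz": -0.063, "rx": 0, "ry": 0, "rz": -1.5, "grip": -1},
  {"dx": 0.034, "dy": -0.245, "dz": -0.063, "rx": 0, "ry": 0, "rz": -2, "grip": -1},
  {"dx": 0.04, "dy": -0.3, "dz": -0.063, "rx": 0, "ry": 0, "rz": -2.5, "grip": -1},
  {"dx": 0.044, "dy": -0.335, "dz": -0.063, "rx": 0, "ry": 0, "rz": -2.7, "grip": -1},
  {"dx": 0.046, "dy": -0.347, "dz": -0.063, "rx": 0, "ry": 0, "rz": -2.7, "grip": -1},
], newtons=60)

```text
t: 4.75
ee_pos: [0.5293, 0.0601, 0.2636]
orientation: [[1.0, 0.014, -0.003], [0.014, -1.0, 0.0], [-0.003, -0.0, -1.0]]
ft_force: [0.1, -0.3, -2.9]
grip_width: 0.0227
finger_force: 59.5
```

```bash
python3 - <<'E'
from h import *
np.set_printoptions(precision=4,suppress=True)
p,d=snap('scene','s2')
s=r.state();print(s['ee_pos'],s['orientation'],s['ft_force'],s['torque'])
cv2.imwrite('pics/s2c.png',cv2.resize(p[150:370,200:420,::-1],None,fx=2.7,fy=2.7))
W=world('scene',d).reshape(-1,3);x,y,z=W.T
m=(y>.0)&(y<.12)&(x>.49)&(x<.585)
for lo,hi in((.078,.11),(.11,.185),(.195,.22)):
    k=m&(z>lo)&(z<hi)
    if k.sum()>5:print(lo,k.sum(),W[k].min(0),W[k].max(0),cv2.minAreaRect(W[k][:,:2].astype(np.float32)))
E
```

```text
[0.5296 0.0603 0.2637] [[ 0.9999  0.0134 -0.0021]
 [ 0.0134 -0.9999  0.0006]
 [-0.0021 -0.0006 -1.    ]] [ 0.1185  0.8806 -3.09  ] [ 0.1378 -0.0371  0.0366]
0.078 435 [0.4933 0.0261 0.0782] [0.563  0.0935 0.11  ] ((0.5280187129974365, 0.05969836190342903), (0.06755407154560089, 0.0694529190659523), 89.43485260009766)
0.11 197 [0.5095 0.0465 0.1106] [0.5201 0.0735 0.1847] ((0.5167710781097412, 0.06001332402229309), (0.009761514142155647, 0.025798484683036804), 14.087141990661621)
0.195 130 [0.5122 0.0464 0.1955] [0.5458 0.0737 0.2196] ((0.5290012955665588, 0.06007120758295059), (0.02714630216360092, 0.03372248634696007), 89.51652526855469)
```

View pics/s2c.png

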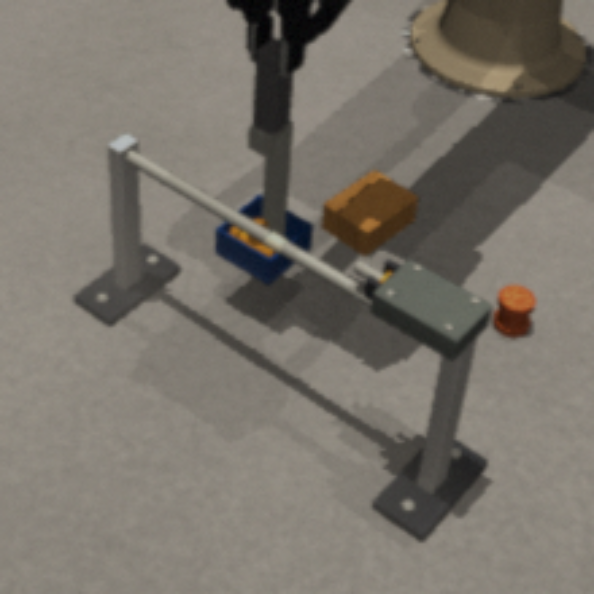

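The tray and stem sit upright at about (0.5285, 0.060), 61 mm above the counter. The bar (crop 125,150 to 365,295) is clear, and the band is near (275,240). Next I move in +x over the bar and lower.

servo_tool([
  {"dx": 0.015, "dy": 0, "dz": 0, "rx": 0, "ry": 0, "rz": 0, "grip": -1},
  {"dx": 0.035, "dy": 0, "dz": 0, "rx": 0, "ry": 0, "rz": 0, "grip": -1},
  {"dx": 0.055, "dy": 0, "dz": 0, "rx": 0, "ry": 0, "rz": 0, "grip": -1},
  {"dx": 0.07, "dy": 0, "dz": 0, "rx": 0, "ry": 0, "rz": 0, "grip": -1},
  {"dx": 0.076, "dy": 0, "dz": 0, "rx": 0, "ry": 0, "rz": 0, "grip": -1},
  {"dx": 0.076, "dy": 0, "dz": 0, "rx": 0, "ry": 0, "rz": 0, "grip": -1},
  {"dx": 0.076, "dy": 0, "dz": 0.004, "rx": 0, "ry": 0, "rz": 0, "grip": -1},
  {"dx": 0.076, "dy": 0, "dz": 0.008, "rx": 0, "ry": 0, "rz": 0, "grip": -1},
  {"dx": 0.076, "dy": 0, "dz": 0.012, "rx": 0, "ry": 0, "rz": 0, "grip": -1},
  {"dx": 0.076, "dy": 0, "dz": 0.012, "rx": 0, "ry": 0, "rz": 0, "grip": -1},
], newtons=60)

```text
t: 6.05
ee_pos: [0.6054, 0.059, 0.2523]
orientation: [[1.0, 0.011, -0.001], [0.011, -1.0, -0.0], [-0.001, 0.0, -1.0]]
ft_force: [-0.2, -0.7, -4.0]
grip_width: 0.0226
finger_force: 59.5
```

```bash
python3 - <<'E'
from h import *
np.set_printoptions(precision=4,suppress=True)
p,d=snap('scene','s3')
s=r.state();print(s['ee_pos'],s['orientation'],s['ft_force'],s['torque'])
cv2.imwrite('pics/s3c.png',cv2.resize(p[170:310,220:370,::-1],None,fx=4,fy=4))
W=world('scene',d).reshape(-1,3);x,y,z=W.T
m=(y>.0)&(y<.12)&(x>.5)&(x<.68)
for lo,hi in((.06,.09),(.21,.25)):
    k=m&(z>lo)&(z<hi)
    if k.sum()>5:print(lo,k.sum(),W[k].min(0),W[k].max(0),cv2.minAreaRect(W[k][:,:2].astype(np.float32)))
k=(z>.165)&(z<.18)&(x>.58)&(x<.63)&(y>-.03)&(y<.03)
print(W[k].mean(0),W[k].min(0),W[k].max(0))
E
```

```text
[0.6056 0.059  0.2527] [[ 0.9999  0.011  -0.0003]
 [ 0.011  -0.9999 -0.0001]
 [-0.0004  0.0001 -1.    ]] [-0.4756 -0.2707 -3.2568] [0.0014 0.0042 0.0055]
0.06 642 [0.5697 0.024  0.06  ] [0.6387 0.0928 0.0898] ((0.6035684943199158, 0.058556996285915375), (0.06948932260274887, 0.06731627136468887), 1.446237564086914)
0.21 192 [0.5941 0.0483 0.2103] [0.6186 0.0726 0.2499] ((0.610849142074585, 0.06522774696350098), (0.018703192472457886, 0.02928314171731472), 42.05072021484375)
[0.6065 0.0009 0.1751] [ 0.5985 -0.0299  0.1679] [0.6108 0.0297 0.1796]
```

View pics/s3c.png

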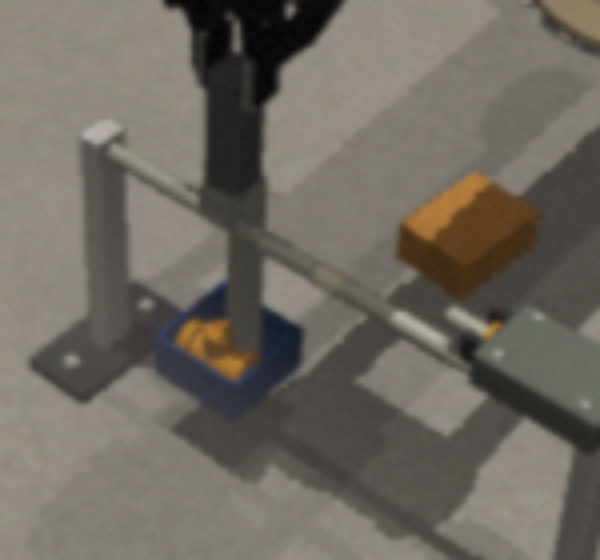

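The bar passes behind the lip and in front of the stem (crop ~230,225), with the carrier's middle at about y=0.059, short of the band at (325,275). Lowering the rest of the way.

servo_tool([
  {"dx": 0, "dy": 0, "dz": 0.004, "rx": 0, "ry": 0, "rz": 0, "grip": -1},
  {"dx": 0, "dy": 0, "dz": 0.008, "rx": 0, "ry": 0, "rz": 0, "grip": -1},
  {"dx": 0, "dy": 0, "dz": 0.012, "rx": 0, "ry": 0, "rz": 0, "grip": -1},
  {"dx": 0, "dy": 0, "dz": 0.015, "rx": 0, "ry": 0, "rz": 0, "grip": -1},
  {"dx": 0, "dy": 0, "dz": 0.016, "rx": 0, "ry": 0, "rz": 0, "grip": -1},
  {"dx": 0, "dy": 0, "dz": 0.017, "rx": 0, "ry": 0, "rz": 0, "grip": -1},
  {"dx": 0, "dy": 0, "dz": 0.018, "rx": 0, "ry": 0, "rz": 0, "grip": -1},
  {"dx": 0, "dy": 0, "dz": 0.018, "rx": 0, "ry": 0, "rz": 0, "grip": -1},
  {"dx": 0, "dy": 0, "dz": 0.018, "rx": 0, "ry": 0, "rz": 0, "grip": -1},
  {"dx": 0, "dy": 0, "dz": 0.018, "rx": 0, "ry": 0, "rz": 0, "grip": -1},
], newtons=60)

```text
t: 7.35
ee_pos: [0.6057, 0.059, 0.235]
orientation: [[1.0, 0.011, 0.0], [0.011, -1.0, -0.0], [0.0, 0.0, -1.0]]
ft_force: [0.0, -0.2, -2.2]
grip_width: 0.0223
finger_force: 59.5
```

servo_tool([
  {"dx": 0, "dy": 0, "dz": 0.0003, "rx": 0, "ry": 0, "rz": 0, "grip": -1},
  {"dx": 0, "dy": 0, "dz": 0.0006, "rx": 0, "ry": 0, "rz": 0, "grip": -1},
  {"dx": 0, "dy": 0, "dz": 0.0009, "rx": 0, "ry": 0, "rz": 0, "grip": -1},
  {"dx": 0, "dy": 0, "dz": 0.0012, "rx": 0, "ry": 0, "rz": 0, "grip": -1},
  {"dx": 0, "dy": 0, "dz": 0.0015, "rx": 0, "ry": 0, "rz": 0, "grip": -1},
  {"dx": 0, "dy": 0, "dz": 0.0015, "rx": 0, "ry": 0, "rz": 0, "grip": -1},
  {"dx": 0, "dy": 0, "dz": 0.0015, "rx": 0, "ry": 0, "rz": 0, "grip": -1},
  {"dx": 0, "dy": 0, "dz": 0.0015, "rx": 0, "ry": 0, "rz": 0, "grip": -1},
  {"dx": 0, "dy": 0, "dz": 0.0015, "rx": 0, "ry": 0, "rz": 0, "grip": -1},
  {"dx": 0, "dy": 0, "dz": 0.0015, "rx": 0, "ry": 0, "rz": 0, "grip": -1},
], newtons=60)

```text
t: 8.6
ee_pos: [0.6057, 0.059, 0.2334]
orientation: [[1.0, 0.011, 0.0], [0.011, -1.0, -0.0], [0.0, 0.0, -1.0]]
ft_force: [0.4, -0.2, -3.5]
grip_width: 0.0223
finger_force: 59.5
```

servo_tool([
  {"dx": 0, "dy": 0, "dz": 0.0003, "rx": 0, "ry": 0, "rz": 0, "grip": -1},
  {"dx": 0, "dy": 0, "dz": 0.0006, "rx": 0, "ry": 0, "rz": 0, "grip": -1},
  {"dx": 0, "dy": 0, "dz": 0.0009, "rx": 0, "ry": 0, "rz": 0, "grip": -1},
  {"dx": 0, "dy": 0, "dz": 0.001, "rx": 0, "ry": 0, "rz": 0, "grip": -1},
  {"dx": 0, "dy": 0, "dz": 0.001, "rx": 0, "ry": 0, "rz": 0, "grip": -1},
  {"dx": 0, "dy": 0, "dz": 0.001, "rx": 0, "ry": 0, "rz": 0, "grip": -1},
  {"dx": 0, "dy": 0, "dz": 0.001, "rx": 0, "ry": 0, "rz": 0, "grip": -1},
  {"dx": 0, "dy": 0, "dz": 0.001, "rx": 0, "ry": 0, "rz": 0, "grip": -1},
  {"dx": 0, "dy": 0, "dz": 0.001, "rx": 0, "ry": 0, "rz": 0, "grip": -1},
  {"dx": 0, "dy": 0, "dz": 0.001, "rx": 0, "ry": 0, "rz": 0, "grip": -1},
], newtons=60)

```text
t: 9.85
ee_pos: [0.6058, 0.059, 0.2326]
orientation: [[1.0, 0.011, 0.0], [0.011, -1.0, -0.0], [0.0, 0.0, -1.0]]
ft_force: [0.1, 0.5, 0.4]
grip_width: 0.0226
finger_force: 59.9
```

Seated: the bar now carries the carrier's weight. Sliding towards the station.

servo_tool([
  {"dx": 0, "dy": -0.01, "dz": 0, "rx": 0, "ry": 0, "rz": 0, "grip": -1},
  {"dx": 0, "dy": -0.025, "dz": 0, "rx": 0, "ry": 0, "rz": 0, "grip": -1},
  {"dx": 0, "dy": -0.04, "dz": 0, "rx": 0, "ry": 0, "rz": 0, "grip": -1},
  {"dx": 0, "dy": -0.055, "dz": 0, "rx": 0, "ry": 0, "rz": 0, "grip": -1},
  {"dx": 0, "dy": -0.07, "dz": 0, "rx": 0, "ry": 0, "rz": 0, "grip": -1},
  {"dx": 0, "dy": -0.085, "dz": 0, "rx": 0, "ry": 0, "rz": 0, "grip": -1},
  {"dx": 0, "dy": -0.1, "dz": 0, "rx": 0, "ry": 0, "rz": 0, "grip": -1},
  {"dx": 0, "dy": -0.112, "dz": 0, "rx": 0, "ry": 0, "rz": 0, "grip": -1},
  {"dx": 0, "dy": -0.12, "dz": 0, "rx": 0, "ry": 0, "rz": 0, "grip": -1},
  {"dx": 0, "dy": -0.12, "dz": 0, "rx": 0, "ry": 0, "rz": 0, "grip": -1},
], newtons=60)

```text
t: 11.1
ee_pos: [0.6044, 0.1802, 0.2325]
orientation: [[1.0, 0.012, 0.0], [0.012, -1.0, 0.002], [0.0, -0.002, -1.0]]
ft_force: [1.2, 2.1, 4.0]
grip_width: 0.0226
finger_force: 60.2
```

```bash
python3 - <<'E'
from h import *
np.set_printoptions(precision=4,suppress=True)
p,d=snap('scene','s4')
s=r.state();print(s['ee_pos'],s['orientation'],s['ft_force'],s['torque'])
cv2.imwrite('pics/s4c.png',cv2.resize(p[190:320,260:400,::-1],None,fx=4.2,fy=4.2))
E
```

```text
[0.6044 0.1801 0.2326] [[ 0.9999  0.0121  0.0004]
 [ 0.0121 -0.9999  0.002 ]
 [ 0.0004 -0.002  -1.    ]] [1.0897 2.5274 1.5215] [ 0.5268 -0.043   0.0288]
```

View pics/s4c.png

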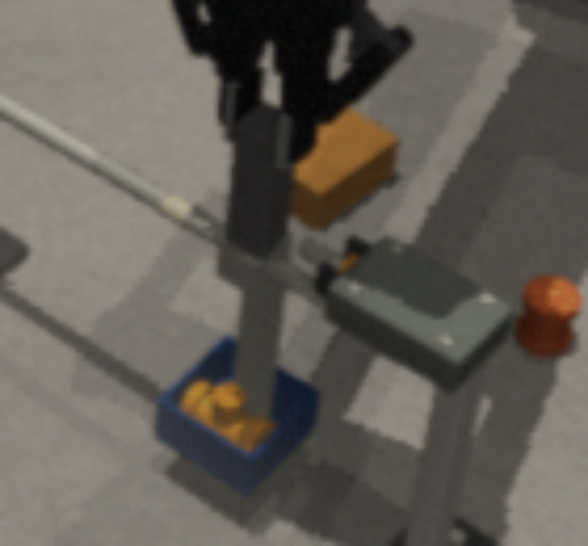

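The carrier is past the band (175,205), still hooked, and just short of the plunger (310,250). Approaching and pressing in small steps.

servo_tool([
  {"dx": 0, "dy": -0.003, "dz": 0, "rx": 0, "ry": 0, "rz": 0, "grip": -1},
  {"dx": 0, "dy": -0.007, "dz": 0, "rx": 0, "ry": 0, "rz": 0, "grip": -1},
  {"dx": 0, "dy": -0.01, "dz": 0, "rx": 0, "ry": 0, "rz": 0, "grip": -1},
  {"dx": 0, "dy": -0.013, "dz": 0, "rx": 0, "ry": 0, "rz": 0, "grip": -1},
  {"dx": 0, "dy": -0.016, "dz": 0, "rx": 0, "ry": 0, "rz": 0, "grip": -1},
  {"dx": 0, "dy": -0.019, "dz": 0, "rx": 0, "ry": 0, "rz": 0, "grip": -1},
  {"dx": 0, "dy": -0.022, "dz": 0, "rx": 0, "ry": 0, "rz": 0, "grip": -1},
  {"dx": 0, "dy": -0.024, "dz": 0, "rx": 0, "ry": 0, "rz": 0, "grip": -1},
  {"dx": 0, "dy": -0.024, "dz": 0, "rx": 0, "ry": 0, "rz": 0, "grip": -1},
  {"dx": 0, "dy": -0.024, "dz": 0, "rx": 0, "ry": 0, "rz": 0, "grip": -1},
], newtons=80)

```text
t: 12.4
ee_pos: [0.6043, 0.2021, 0.2326]
orientation: [[1.0, 0.01, 0.0], [0.01, -1.0, -0.002], [0.0, 0.002, -1.0]]
ft_force: [-0.6, -7.6, 4.7]
grip_width: 0.0223
finger_force: 81.5
```

```bash
python3 - <<'E'
from station import r
for k in('ee_pos','ft_force','torque','orientation'): print(k,r.state()[k].round(4).tolist())
E
```

```text
ee_pos [0.6043, 0.2021, 0.2326]
ft_force [-0.6213, -7.6194, 4.6588]
torque [-1.7536, 0.0594, -0.0119]
orientation [[1.0, 0.0097, 0.0003], [0.0097, -1.0, -0.0017], [0.0002, 0.0017, -1.0]]
```

servo_tool([
  {"dx": 0, "dy": -0.001, "dz": 0, "rx": 0, "ry": 0, "rz": 0, "grip": -1},
  {"dx": 0, "dy": -0.002, "dz": 0, "rx": 0, "ry": 0, "rz": 0, "grip": -1},
  {"dx": 0, "dy": -0.003, "dz": 0, "rx": 0, "ry": 0, "rz": 0, "grip": -1},
  {"dx": 0, "dy": -0.004, "dz": 0, "rx": 0, "ry": 0, "rz": 0, "grip": -1},
  {"dx": 0, "dy": -0.005, "dz": 0, "rx": 0, "ry": 0, "rz": 0, "grip": -1},
  {"dx": 0, "dy": -0.006, "dz": 0, "rx": 0, "ry": 0, "rz": 0, "grip": -1},
  {"dx": 0, "dy": -0.006, "dz": 0, "rx": 0, "ry": 0, "rz": 0, "grip": -1},
  {"dx": 0, "dy": -0.006, "dz": 0, "rx": 0, "ry": 0, "rz": 0, "grip": -1},
  {"dx": 0, "dy": -0.006, "dz": 0, "rx": 0, "ry": 0, "rz": 0, "grip": -1},
  {"dx": 0, "dy": -0.006, "dz": 0, "rx": 0, "ry": 0, "rz": 0, "grip": -1},
], newtons=80)

```text
t: 13.65
ee_pos: [0.6043, 0.2074, 0.2326]
orientation: [[1.0, 0.009, 0.0], [0.009, -1.0, -0.003], [0.0, 0.003, -1.0]]
ft_force: [-0.2, -9.8, 5.3]
grip_width: 0.0223
finger_force: 81.6
```

servo_tool([
  {"dx": 0, "dy": -0.0005, "dz": 0, "rx": 0, "ry": 0, "rz": 0, "grip": -1},
  {"dx": 0, "dy": -0.001, "dz": 0, "rx": 0, "ry": 0, "rz": 0, "grip": -1},
  {"dx": 0, "dy": -0.0015, "dz": 0, "rx": 0, "ry": 0, "rz": 0, "grip": -1},
  {"dx": 0, "dy": -0.002, "dz": 0, "rx": 0, "ry": 0, "rz": 0, "grip": -1},
  {"dx": 0, "dy": -0.0025, "dz": 0, "rx": 0, "ry": 0, "rz": 0, "grip": -1},
  {"dx": 0, "dy": -0.003, "dz": 0, "rx": 0, "ry": 0, "rz": 0, "grip": -1},
  {"dx": 0, "dy": -0.003, "dz": 0, "rx": 0, "ry": 0, "rz": 0, "grip": -1},
  {"dx": 0, "dy": -0.003, "dz": 0, "rx": 0, "ry": 0, "rz": 0, "grip": -1},
  {"dx": 0, "dy": -0.003, "dz": 0, "rx": 0, "ry": 0, "rz": 0, "grip": -1},
  {"dx": 0, "dy": -0.003, "dz": 0, "rx": 0, "ry": 0, "rz": 0, "grip": -1},
], newtons=80)

```text
t: 14.9
ee_pos: [0.6043, 0.2101, 0.2327]
orientation: [[1.0, 0.009, 0.0], [0.009, -1.0, -0.003], [0.0, 0.003, -1.0]]
ft_force: [-0.1, -11.2, 5.6]
grip_width: 0.0222
finger_force: 81.6
```

servo_tool([
  {"dx": 0, "dy": -0.0003, "dz": 0, "rx": 0, "ry": 0, "rz": 0, "grip": -1},
  {"dx": 0, "dy": -0.0006, "dz": 0, "rx": 0, "ry": 0, "rz": 0, "grip": -1},
  {"dx": 0, "dy": -0.0009, "dz": 0, "rx": 0, "ry": 0, "rz": 0, "grip": -1},
  {"dx": 0, "dy": -0.0012, "dz": 0, "rx": 0, "ry": 0, "rz": 0, "grip": -1},
  {"dx": 0, "dy": -0.0015, "dz": 0, "rx": 0, "ry": 0, "rz": 0, "grip": -1},
  {"dx": 0, "dy": -0.0018, "dz": 0, "rx": 0, "ry": 0, "rz": 0, "grip": -1},
  {"dx": 0, "dy": -0.002, "dz": 0, "rx": 0, "ry": 0, "rz": 0, "grip": -1},
  {"dx": 0, "dy": -0.002, "dz": 0, "rx": 0, "ry": 0, "rz": 0, "grip": -1},
  {"dx": 0, "dy": -0.002, "dz": 0, "rx": 0, "ry": 0, "rz": 0, "grip": -1},
  {"dx": 0, "dy": -0.002, "dz": 0, "rx": 0, "ry": 0, "rz": 0, "grip": -1},
], newtons=80)

```text
t: 16.15
ee_pos: [0.6043, 0.2119, 0.2326]
orientation: [[1.0, 0.008, -0.0], [0.008, -1.0, -0.004], [-0.0, 0.004, -1.0]]
ft_force: [-0.3, -11.4, 6.2]
grip_width: 0.0222
finger_force: 81.6
```

```bash
python3 - <<'E'
from h import *
np.set_printoptions(precision=4,suppress=True)
p,d=snap('scene','s5')
s=r.state();print(s['ee_pos'],s['orientation'],s['ft_force'],s['torque'])
cv2.imwrite('pics/s5c.png',cv2.resize(p[200:310,280:390,::-1],None,fx=5.4,fy=5.4))
W=world('scene',d).reshape(-1,3);x,y,z=W.T
m=(y>.16)&(y<.27)&(x>.55)&(x<.66)
for lo,hi in((.04,.075),(.08,.15),(.21,.226)):
    k=m&(z>lo)&(z<hi)
    if k.sum()>5:print(lo,k.sum(),W[k].min(0),W[k].max(0),cv2.minAreaRect(W[k][:,:2].astype(np.float32)))
E
```

```text
[0.6043 0.2119 0.2326] [[ 1.      0.0084  0.    ]
 [ 0.0084 -1.     -0.0038]
 [-0.      0.0038 -1.    ]] [ -1.1905 -11.891    5.7007] [-2.5434  0.1135 -0.0231]
0.04 767 [0.57   0.176  0.0401] [0.6383 0.2423 0.0745] ((0.6040430068969727, 0.20942865312099457), (0.06757211685180664, 0.06617353856563568), 1.2498189210891724)
0.08 189 [0.5867 0.1961 0.0806] [0.5947 0.2228 0.1485] ((0.5917335748672485, 0.20965148508548737), (0.007301565259695053, 0.02641439624130726), 7.124332427978516)
0.21 108 [0.5811 0.2007 0.21  ] [0.6263 0.27   0.226 ] ((0.6014447808265686, 0.23902085423469543), (0.07040710002183914, 0.04304052144289017), 78.46163177490234)
```

View pics/s5c.png

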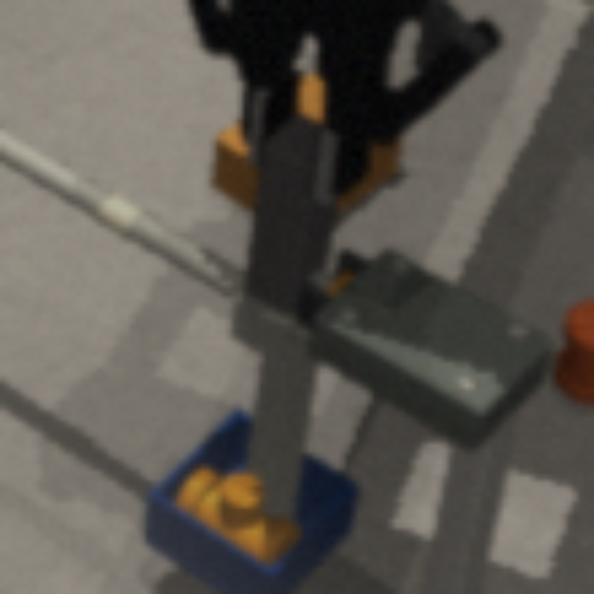

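The carrier is hooked with its block almost at the lugs (crop 320,300), and the force is still spring-like. Continuing.

servo_tool([
  {"dx": 0, "dy": -0.0003, "dz": 0, "rx": 0, "ry": 0, "rz": 0, "grip": -1},
  {"dx": 0, "dy": -0.0006, "dz": 0, "rx": 0, "ry": 0, "rz": 0, "grip": -1},
  {"dx": 0, "dy": -0.0009, "dz": 0, "rx": 0, "ry": 0, "rz": 0, "grip": -1},
  {"dx": 0, "dy": -0.0012, "dz": 0, "rx": 0, "ry": 0, "rz": 0, "grip": -1},
  {"dx": 0, "dy": -0.0015, "dz": 0, "rx": 0, "ry": 0, "rz": 0, "grip": -1},
  {"dx": 0, "dy": -0.0018, "dz": 0, "rx": 0, "ry": 0, "rz": 0, "grip": -1},
  {"dx": 0, "dy": -0.002, "dz": 0, "rx": 0, "ry": 0, "rz": 0, "grip": -1},
  {"dx": 0, "dy": -0.002, "dz": 0, "rx": 0, "ry": 0, "rz": 0, "grip": -1},
  {"dx": 0, "dy": -0.002, "dz": 0, "rx": 0, "ry": 0, "rz": 0, "grip": -1},
  {"dx": 0, "dy": -0.002, "dz": 0, "rx": 0, "ry": 0, "rz": 0, "grip": -1},
], newtons=80)

```text
t: 17.45
ee_pos: [0.6043, 0.2138, 0.2327]
orientation: [[1.0, 0.008, 0.0], [0.008, -1.0, -0.004], [0.0, 0.004, -1.0]]
ft_force: [-0.3, -12.2, 5.8]
grip_width: 0.022
finger_force: 81.6
```

servo_tool([
  {"dx": 0, "dy": -0.0003, "dz": 0, "rx": 0, "ry": 0, "rz": 0, "grip": -1},
  {"dx": 0, "dy": -0.0006, "dz": 0, "rx": 0, "ry": 0, "rz": 0, "grip": -1},
  {"dx": 0, "dy": -0.0009, "dz": 0, "rx": 0, "ry": 0, "rz": 0, "grip": -1},
  {"dx": 0, "dy": -0.0012, "dz": 0, "rx": 0, "ry": 0, "rz": 0, "grip": -1},
  {"dx": 0, "dy": -0.0015, "dz": 0, "rx": 0, "ry": 0, "rz": 0, "grip": -1},
  {"dx": 0, "dy": -0.0015, "dz": 0, "rx": 0, "ry": 0, "rz": 0, "grip": -1},
  {"dx": 0, "dy": -0.0015, "dz": 0, "rx": 0, "ry": 0, "rz": 0, "grip": -1},
  {"dx": 0, "dy": -0.0015, "dz": 0, "rx": 0, "ry": 0, "rz": 0, "grip": -1},
  {"dx": 0, "dy": -0.0015, "dz": 0, "rx": 0, "ry": 0, "rz": 0, "grip": -1},
  {"dx": 0, "dy": -0.0015, "dz": 0, "rx": 0, "ry": 0, "rz": 0, "grip": -1},
], newtons=80)

```text
t: 18.7
ee_pos: [0.6043, 0.2149, 0.2327]
orientation: [[1.0, 0.008, -0.0], [0.008, -1.0, -0.005], [-0.0, 0.005, -1.0]]
ft_force: [0.2, -13.7, 5.8]
grip_width: 0.0219
finger_force: 81.7
```

servo_tool([
  {"dx": 0, "dy": -0.0003, "dz": 0, "rx": 0, "ry": 0, "rz": 0, "grip": -1},
  {"dx": 0, "dy": -0.0006, "dz": 0, "rx": 0, "ry": 0, "rz": 0, "grip": -1},
  {"dx": 0, "dy": -0.0009, "dz": 0, "rx": 0, "ry": 0, "rz": 0, "grip": -1},
  {"dx": 0, "dy": -0.001, "dz": 0, "rx": 0, "ry": 0, "rz": 0, "grip": -1},
  {"dx": 0, "dy": -0.001, "dz": 0, "rx": 0, "ry": 0, "rz": 0, "grip": -1},
  {"dx": 0, "dy": -0.001, "dz": 0, "rx": 0, "ry": 0, "rz": 0, "grip": -1},
  {"dx": 0, "dy": -0.001, "dz": 0, "rx": 0, "ry": 0, "rz": 0, "grip": -1},
  {"dx": 0, "dy": -0.001, "dz": 0, "rx": 0, "ry": 0, "rz": 0, "grip": -1},
  {"dx": 0, "dy": -0.001, "dz": 0, "rx": 0, "ry": 0, "rz": 0, "grip": -1},
  {"dx": 0, "dy": -0.001, "dz": 0, "rx": 0, "ry": 0, "rz": 0, "grip": -1},
], newtons=80)

```text
t: 19.95
ee_pos: [0.6043, 0.2152, 0.2327]
orientation: [[1.0, 0.007, -0.0], [0.007, -1.0, -0.006], [-0.0, 0.006, -1.0]]
ft_force: [-0.9, -15.7, 7.0]
grip_width: 0.0223
finger_force: 81.8
```

```bash
python3 - <<'E'
from station import r
for k in('ee_pos','ft_force','torque','orientation'): print(k,r.state()[k].round(4).tolist())
E
```

```text
ee_pos [0.6043, 0.2152, 0.2327]
ft_force [-0.9074, -15.6644, 6.9875]
torque [-3.5051, 0.2552, -0.024]
orientation [[1.0, 0.007, -0.0004], [0.007, -1.0, -0.0059], [-0.0004, 0.0059, -1.0]]
```

servo_tool([
  {"dx": 0, "dy": -0.0004, "dz": 0, "rx": 0, "ry": 0, "rz": 0, "grip": -1},
  {"dx": 0, "dy": -0.0008, "dz": 0, "rx": 0, "ry": 0, "rz": 0, "grip": -1},
  {"dx": 0, "dy": -0.0012, "dz": 0, "rx": 0, "ry": 0, "rz": 0, "grip": -1},
  {"dx": 0, "dy": -0.0016, "dz": 0, "rx": 0, "ry": 0, "rz": 0, "grip": -1},
  {"dx": 0, "dy": -0.0018, "dz": 0, "rx": 0, "ry": 0, "rz": 0, "grip": -1},
  {"dx": 0, "dy": -0.0018, "dz": 0, "rx": 0, "ry": 0, "rz": 0, "grip": -1},
  {"dx": 0, "dy": -0.0018, "dz": 0, "rx": 0, "ry": 0, "rz": 0, "grip": -1},
  {"dx": 0, "dy": -0.0018, "dz": 0, "rx": 0, "ry": 0, "rz": 0, "grip": -1},
  {"dx": 0, "dy": -0.0018, "dz": 0, "rx": 0, "ry": 0, "rz": 0, "grip": -1},
  {"dx": 0, "dy": -0.0018, "dz": 0, "rx": 0, "ry": 0, "rz": 0, "grip": -1},
], newtons=80)

```text
t: 21.2
ee_pos: [0.6043, 0.2156, 0.2327]
orientation: [[1.0, 0.005, -0.001], [0.005, -1.0, -0.008], [-0.001, 0.008, -1.0]]
ft_force: [-2.6, -20.9, 6.7]
grip_width: 0.0222
finger_force: 82.1
```

```bash
python3 - <<'E'
from h import *
np.set_printoptions(precision=4,suppress=True)
p,d=snap('scene','s6');q,e=snap('top','t6')
s=r.state();print(s['ee_pos'],s['orientation'],s['ft_force'],s['torque'])
a=cv2.resize(p[200:310,280:390,::-1],(400,400));
cv2.imwrite('pics/s6c.png',np.hstack([a,cv2.resize(q[130:210,130:210,::-1],(400,400))]))
W=world('scene',d).reshape(-1,3);x,y,z=W.T
m=(y>.16)&(y<.27)&(x>.55)&(x<.66)
for lo,hi in((.04,.075),(.08,.15)):
    k=m&(z>lo)&(z<hi)
    if k.sum()>5:print(lo,k.sum(),W[k].min(0),W[k].max(0),cv2.minAreaRect(W[k][:,:2].astype(np.float32)))
E
```

```text
[0.6043 0.2155 0.2327] [[ 1.      0.0054 -0.0008]
 [ 0.0054 -1.     -0.0084]
 [-0.0008  0.0084 -1.    ]] [ -1.8318 -21.0206   6.714 ] [-4.5096  0.4111 -0.0281]
0.04 781 [0.5695 0.1777 0.04  ] [0.6368 0.2437 0.0749] ((0.6033540368080139, 0.21072758734226227), (0.0674426332116127, 0.06543809175491333), 1.0110563039779663)
0.08 186 [0.5848 0.1987 0.0802] [0.5948 0.2254 0.1485] ((0.5915857553482056, 0.2120274156332016), (0.00916951335966587, 0.025777485221624374), 11.886590003967285)
```

View pics/s6c.png

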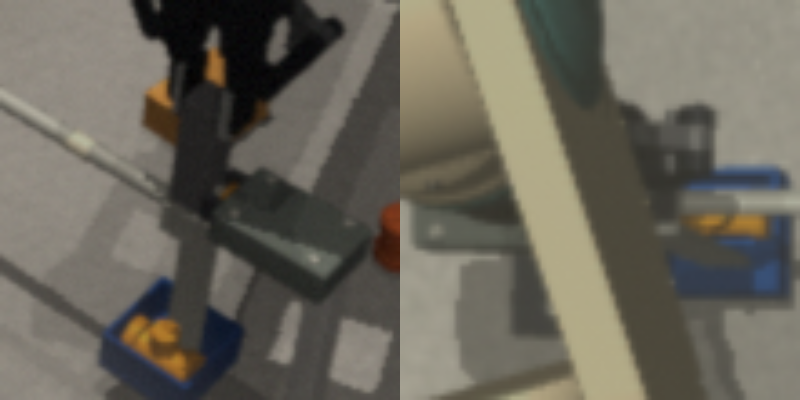

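The block is against the lugs (left half, ~210,200) and the tray is still hanging from the bar. The last 1.8 mm commanded moved the arm only 0.4 mm and added 5 N, so it is on the hard stop at about 21 N of push. Handing in.

```bash
python3 -c "
from station import r
print(r.finish_job())"
```

```text
the job is handed in; nothing more can be done
None
```

I handed the job in with the carrier hooked on the rail, slid to the station and still gripped, held against the stop lugs at about 21 N of push after roughly 21 s. The stop is judged from the steep rise in force and the camera position; I couldn't see each lug's contact separately.

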